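Get the dropper bottle out of the slide-lid case

ROBOT

A 6-joint arm with a two-finger parallel gripper is mounted at the origin on a cart in front of the work surface, level with it; the furniture and walls round the work are solid. World frame = base frame: x ahead of the robot, y to its left, z up, the work surface at z = 0. Lengths are in mm, angles in rad, forces in N, time in s.
With the tool pointing down it reaches from about 375 to 825 mm from the base axis. Payload 5.5 kg.
Tool frame: the origin (TCP) lies where the fingers leave the gripper's body, on its centre line; the fingertips stand 73 mm ahead of it and the grasp point (between the pads) lies robot.tcp_to_grasp ahead of it (robot.tcp_to_grasp is the distance from the TCP to the grasp point, in mm); z points along the fingers, y is the direction in which the jaws open and shut (so a half turn about z gives the same grasp; the last joint's range is limited). The gripper opens to 85 mm and grips with 20 to 120 N. Pads are 22 mm wide; open, the fingers measure 114 mm over their backs; the gripper's body (76 mm by 85 mm) begins 54 mm behind the grasp point. The pads swing forward as they close: fully open they stand 13 mm farther back than shut.
Start: joints at [1.163, 0.314, -0.047, 1.21, 0, 1.571], TCP at [237.951, 550.794, 303.899] pointing down, gripper open.
Joint ranges: [-2.67, 2.67], [-0.69, 1.73], [-1.03, 1.25], [-2.08, 2.16], [-1.42, 1.45], [-3.14, 3.14]. Speed limits (rad/s): [2.39, 2.39, 3.01, 3.14, 3.14, 3.14].

INTERFACE

Orientations are given as a unit quaternion [w, x, y, z].
In Python, from rig import robot gives the robot as it stands. The module is installed in compiled form; this text tells all that it offers.
- The arm moves only by the tool servo_tool, never from a script. Its argument "commands" is a list of rows, each a list of 7 numbers: the turn, a rotation vector about the tool's x, y, z in rad, then the shift along the tool's x, y, z in m, then the opening, from 0 (shut) to 1 (fully open). A call has 1 to 8 rows; each row shifts and turns the commanded pose from where the row before left it, along the tool's axes as they then stand; what a row does not reach is not made up. A row lasts 1/10 s, in which the tool goes at most 50 mm and 8.59 degrees, less where a joint would pass 70% of its speed; a pose out of reach is approached as far as the arm can. A call is refused whole if a number of a shift passes 0.05 or a number of a turn 0.15, either way. A call with a gripper value outside its range is refused whole. The fingers move at their own pace and stop on an object; "grip_force" is the grip in N (left out, the last holds). Time passes only in rows, so rows that do not move let the fingers close. It gives the time, the measured TCP pose, the force and the opening at its end, in the units of the state.
- robot.get_state(): the state, without advancing time (a new reading comes with each control period).
- robot.snapshot(name): name is "side" or "top"; returns a dict with "color" (480x640x3 uint8, red, green, blue), "range_z" (480x640 float32, mm along the optical axis (not along the pixel's ray), 0 where there is no reading), "vertical_fov" (degrees; the focal length in pixels is half the picture's height over the tangent of half this angle, whatever the lens; pixels are square), "cx", "cy" (the principal point, pixels), "view" (4x4, takes a point from world to camera coordinates). Camera axes: x right, y up, looking along -z (the intrinsics and any distortion apply to the point x, -y, -z); pixel columns grow to the right and rows downward; lengths in mm; the calibration is good to about 2 mm. A picture is of the moment at which its call begins.
- robot.hand_in(): hands the job in, once; it reports no verdict.
The state is a dict: "t": time; "q": joint angles; "dq": joint speeds; "tau": joint torques, N m; "ee_pos": TCP position; "orientation": TCP orientation; "ft_force": force on the tool from outside, world axes, zero at the start; "wrist_torque": the same for the moment, N m; "finger_gap": finger opening in mm.
Only numpy, scipy, OpenCV 4.12 (cv2) and the standard library are available. Lean on these libraries where they do the work, as an engineer would, in place of code of your own. Each camera call takes 0.05 s, during which the arm holds its last target.

TASK

The small dropper bottle is shut in the plywood case with the sliding lid. Raise the lid by its grip over the lip at the end of the case, slide it out along its grooves, and lay it flat on the bench with its grip up; then lift the bottle out and set it down upright in the square steel tray. Keep the bottle upright all the way, and leave the steel cup and the amber dye bottle standing where they are.

Things in the scene. Friction and masses are not known exactly. Their poses are not given: they have to be found in the camera images.
- case: Open-topped plywood case fixed to the bench, 146 (x) x 114 (y) x 86 mm high, shut by a loose sliding lid. Origin: centre of its underside; z up, x along the slide; the lid comes out towards -x (about the robot's left). Inside 130 x 90 mm, floor 4 mm above the bench. The lid rests on ledges 69 mm above the bench; the way in from above, between the keeper strips, is 86 mm wide.
- lip (a point): Middle of the top of the lip at the case's -x end, 74 mm above the bench; axes as the case. It is 4 mm thick, stands 5 mm above the ledges and blocks the lid. The lid's long edges lie in 14 mm high grooves under keeper strips (83 to 86 mm up) along the whole case: a lid raised 6 to 9 mm passes over the lip, and leaves the grooves after 141 mm of travel. The +x end has a stop
- lid_grip (a point): Middle of the grip bar of the loose light-wood lid (about 90 g): 19 mm above the lid's underside, 40 mm from its centre towards the lip. Plate 135 (x, along the slide) x 100 x 4 mm; the bar stands across it, 14 mm thick (x), 56 mm long (y), its top 34 mm above the underside. z up. Shut, its axes agree with the case's; 1.5 to 2 mm of play all round
- bottle_mid (a point): Centre of the small dark dropper bottle with a white cap, 30 mm in diameter, 62 mm high, standing upright inside the case (somewhere near its middle) and hidden by the lid at the start; this point lies half-way up, z up. About 40 g. The straight body to be gripped reaches up to 51 mm above its foot.
- tray: Shallow square steel tray, fixed to the bench, 110 x 110 mm with a rim 10 mm high and 4 mm thick; its floor is 4 mm above the bench. Origin at the centre of its underside, axes along its sides.
- cup_mid (a point): Centre of a plain steel measuring cup, 72 mm across and 82 mm high, standing loose behind the case; a bystander.
- dye_mid (a point): Centre of an amber dye bottle with a black cap, 42 mm across and 85 mm high, standing loose behind the case; a bystander.
Things that resemble listed ones, but are neither listed nor needed, are in the scene too. Of the things that look like the tray, the larger one is meant.

How it is judged (in metres and radians):
On the way, in this order (a step that is already met when the one before it is completed fails the run):
1. the lid, not yet slid out, is raised at its grip by more than 3.5 mm, to clear the lip (z of lid_grip in the frame of case above 0.0915 m and x of lid_grip in the frame of case above -0.055 m), for 0.02 s.
2. the lid slides out over the lip with its edges still in the grooves (x of lid_grip in the frame of case between -0.14 and -0.09 m and z of lid_grip in the frame of case between 0.089 and 0.105 m and angle between the x axis of lid_grip and the x axis of case, either way round below 0.15 rad and angle between the z axis of lid_grip and the z axis of case, either way round below 0.15 rad), for 0.05 s.
At the end, for the whole second after the job is handed in: Lid flat on the bench, grip up (underside within 3.5 mm of it, tilt under 0.08 rad); dropper bottle upright (0.1 rad) on the tray floor, centre within 37 mm of the tray centre along each side; both at rest; cup and dye bottle within 30 mm of where they stood (height (world z) of lid_grip below 0.0225 m and angle between lid_grip's own z axis and vertical below 0.08 rad and linear speed of each of lid, bottle below 0.02 m/s and x of bottle_mid in the frame of tray between -0.037 and 0.037 m and y of bottle_mid in the frame of tray between -0.037 and 0.037 m and z of bottle_mid in the frame of tray below 0.039 m and angle between bottle_mid's own z axis and vertical below 0.1 rad and distance of each of cup_mid, dye_mid from where it was at the start of the episode below 0.03 m); the robot touches nothing.
It fails at once if the dropper bottle is tipped by more than 0.7 rad (angle between bottle_mid's own z axis and vertical above 0.7 rad).
It fails at once if the steel cup or the dye bottle is knocked over or pushed more than 30 mm (distance of any of cup_mid, dye_mid from where it was at the start of the episode above 0.03 m or angle between any of cup_mid, dye_mid's own z axis and vertical above 0.5 rad).
It also fails if it takes over 62 s, if anything falls off the work surface, if the arm or the gripper's body presses on something with over 40 N, if the wrist force passes 120 N, or if a joint passes its speed limit or range.

## Working session

There is one attempt and no reset: what is moved stays moved. The work goes in short steps, Python scripts to look and compute and a tool call to move; the robot and the scene stay as the last step left them, time stands still between calls to the robot, and variables do not carry over. Pictures are saved under pics/ and viewed, and the job is handed in when it is done.

Besides the shell and the picture viewer there is one more tool, called after "Request:" as a command line: name --pt "numbers of a row" for each row, then --argument value for the rest. servo_tool: Moves the arm, as the interface text tells. Its arguments: {"type":"object","properties":{"commands":{"type":"array"},"grip_force":{"type":"number"}},"required":["commands"]}

```bash
mkdir -p pics; ls; cat > h.py <<'E'
import numpy as np, cv2, pickle
from rig import robot
def snap(name, fn=None):
    s=robot.snapshot(name)
    if fn: cv2.imwrite('pics/'+fn, s['color'][:,:,::-1])
    pickle.dump(s,open('last_%s.pkl'%name,'wb'))
    return s
def K(s):
    f=240/np.tan(np.radians(s['vertical_fov'])/2)
    return f
def pt(s,u,v,z=None):
    """pixel-> world; with z: ray onto plane, otherwise by range"""
    f=K(s); V=np.array(s['view']); R=V[:3,:3]; t=V[:3,3]
    d=np.array([(u-s['cx'])/f,-(v-s['cy'])/f,-1.0])
    o=-R.T@t; dw=R.T@d
    if z is None: k=s['range_z'][int(round(v)),int(round(u))]
    else: k=(z-o[2])/dw[2]
    return o+k*dw
def proj(s,p):
    f=K(s);V=np.array(s['view']); c=V[:3,:3]@np.asarray(p)+V[:3,3]
    return s['cx']+f*c[0]/-c[2], s['cy']-f*c[1]/-c[2]
E
python3 - <<'E'
from h import *
print({k:v for k,v in robot.get_state().items()}, robot.tcp_to_grasp)
for n in('top','side'):
    s=snap(n,n+'0.png'); print(n,s['vertical_fov'],s['cx'],s['cy'],np.round(s['view'],3).tolist(),[k for k in s if k not in('color','range_z')])
E
```

```text
pics
{'t': 0.0, 'q': array([ 1.16301946e+00,  3.14197861e-01, -4.80658226e-02,  1.21018268e+00,
        1.15626780e-05,  1.57079431e+00]), 'dq': array([ 6.91104653e-04,  1.42071624e-03,  1.12760408e-03, -4.58024959e-05,
       -7.85715345e-04,  2.61969044e-03]), 'tau': array([-9.67350861e-04, -5.39593434e+01,  3.39745724e+01,  1.91182969e-02,
        9.14547491e-05,  1.52559437e-06]), 'ee_pos': array([237.76327376, 550.39737328, 303.05714482]), 'orientation': array([-1.72711047e-04,  2.02477695e-01,  9.79286527e-01, -8.06758537e-04]), 'ft_force': array([ 0.33281078, -0.42734683,  0.38681247]), 'wrist_torque': array([ 0.04313112, -0.01147227,  0.03855443]), 'finger_gap': 85.43128162080095} 53.900000000000006
top 53.32429106606052 324.196483986065 235.47549156069695 [[0.074, -0.997, 0.005, -15.615], [0.974, 0.073, 0.215, -542.569], [-0.214, -0.011, 0.977, -1007.003], [0.0, 0.0, 0.0, 1.0]] ['vertical_fov', 'cx', 'cy', 'view']
side 51.49011060509544 318.9233500123215 241.12368518461327 [[0.83, -0.557, -0.019, -454.292], [0.281, 0.389, 0.878, -208.322], [-0.481, -0.734, 0.479, -803.565], [0.0, 0.0, 0.0, 1.0]] ['vertical_fov', 'cx', 'cy', 'view']
```

View pics/top0.png

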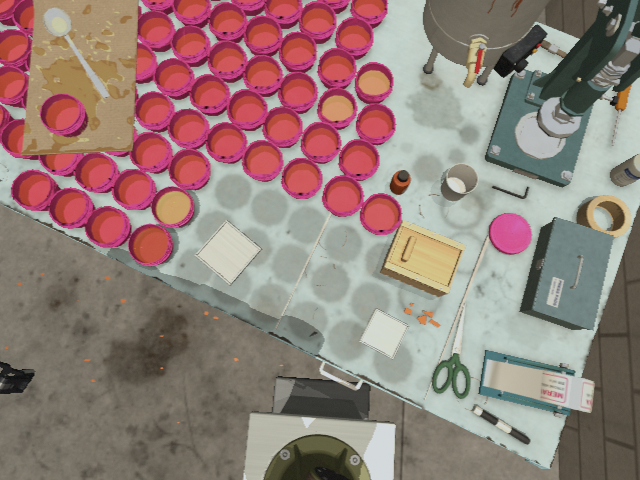

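View pics/side0.png

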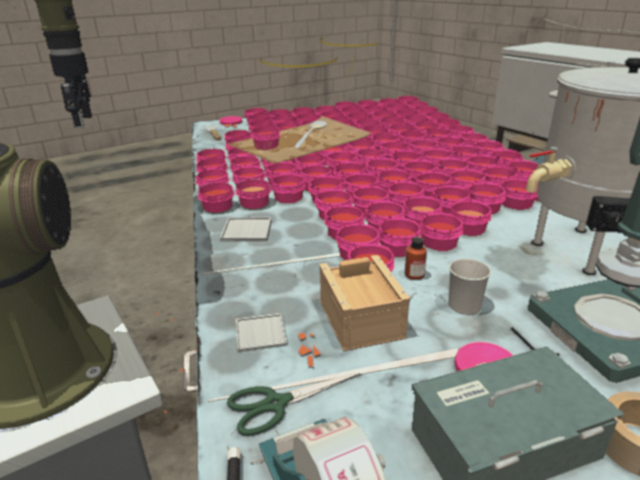

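Top view: the case is at (422,258), with its grip bar at (408,248) towards the left. Two things look like the tray: (228,251), larger, and (384,333), smaller. The cup is at (458,182) and the dye bottle at (400,182). I'll take close crops and measure.

```bash
python3 - <<'E'
from h import *
s=pickle.load(open('last_top.pkl','rb'))
c=s['color'][:,:,::-1]
a=cv2.resize(c[210:310,365:480],None,fx=6,fy=6,interpolation=cv2.INTER_CUBIC)
cv2.imwrite('pics/c_case.png',a[:600,:800])
b=cv2.resize(c[210:300,180:280],None,fx=4,fy=4,interpolation=cv2.INTER_CUBIC)
d=cv2.resize(c[295:385,340:440],None,fx=4,fy=4,interpolation=cv2.INTER_CUBIC)
cv2.imwrite('pics/c_trays.png',np.hstack([b,d]))
t=pickle.load(open('last_side.pkl','rb'))
cv2.imwrite('pics/c_side.png',cv2.resize(t['color'][245:355,310:420,::-1],None,fx=5,fy=5,interpolation=cv2.INTER_CUBIC))
# trays by min-area rect
for (u,v) in((228,251),(384,333)):
    g=c.astype(int); hsv=cv2.cvtColor(c,cv2.COLOR_BGR2HSV)
    print((u,v),c[v,u],pt(s,u,v),hsv[v,u])
for u,v in((408,248),(425,262),(400,178),(458,170),(300,330)): print((u,v),np.round(pt(s,u,v),1))
E
```

```text
(228, 251) [195 210 210] [500.92203761 246.73182823   1.58593844] [ 30  18 210]
(384, 333) [207 217 212] [ 340.43243339 -124.79263017    6.87389511] [ 45  12 217]
(408, 248) [ 519.  -155.3  102.1]
(425, 262) [ 496.8 -198.4   72.7]
(400, 178) [ 681.3 -134.9   82.5]
(458, 170) [ 724.4 -274.4   45.8]
(300, 330) [333.2  64.1  -5.2]
```

View pics/c_case.png

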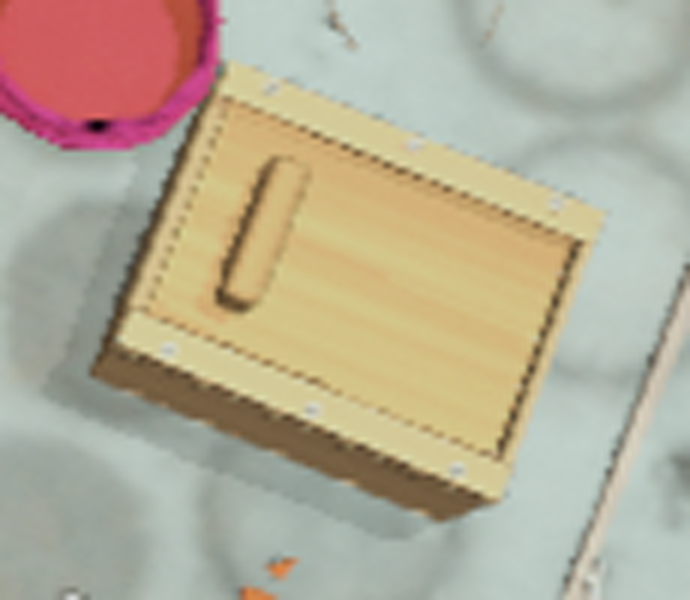

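View pics/c_trays.png

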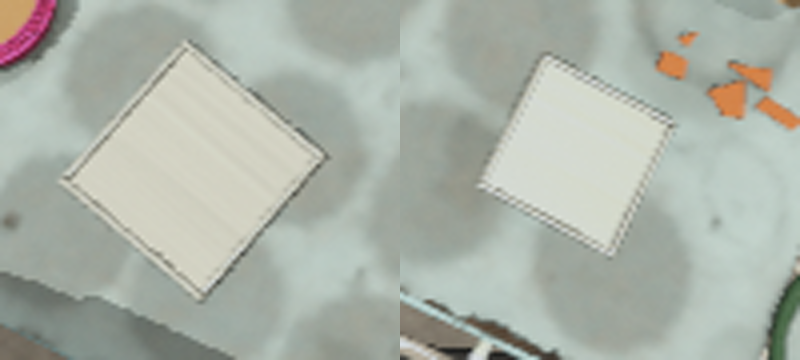

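View pics/c_side.png

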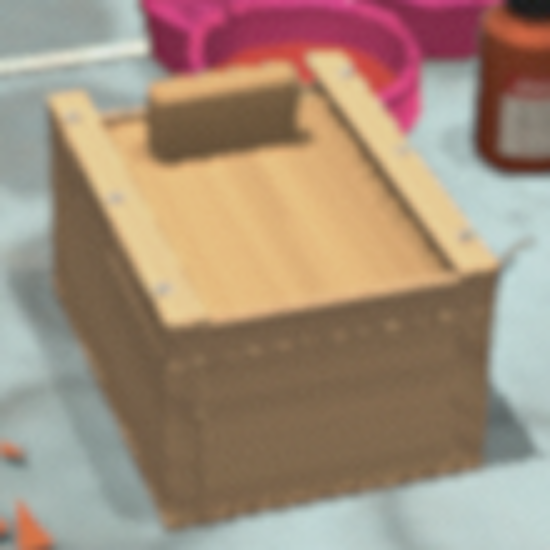

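```bash
python3 - <<'E'
from h import *
s=pickle.load(open('last_top.pkl','rb')); t=pickle.load(open('last_side.pkl','rb'))
def q(lst,k,off,z): return np.array([pt(s,(x+.5)/k-.5+off[0],(y+.5)/k-.5+off[1],z)[:2] for x,y in lst])
def rep(n,P):
    e=np.roll(P,-1,0)-P
    print(n,'ctr',P.mean(0).round(1),'len',np.linalg.norm(e,axis=1).round(1),'ang',np.degrees(np.arctan2(e[:,1],e[:,0])).round(1))
rep('case',q([(222,62),(605,212),(500,500),(118,345)],6,(365,210),86))
rep('lidgap',q([(222,98),(583,240),(500,458),(140,312)],6,(365,210),86))
rep('tray',q([(187,42),(327,156),(200,299),(62,180)],4,(180,210),10))
rep('tray2',q([(145,53),(274,125),(212,256),(80,186)],4,(340,295),8))
rep('bar',q([(275,155),(308,165),(250,310),(218,302)],6,(365,210),103))
# side view: case top corners
def qs(x,y,z): return pt(t,(x+.5)/5-.5+310,(y+.5)/5-.5+245,z)[:2].round(1)
print('side case corners L-near strip',qs(170,328,86),qs(497,268,86),qs(50,97,86),qs(325,52,86))
# height map
H,W=480,640
f=K(s);V=np.array(s['view']);R=V[:3,:3];tt=V[:3,3]
uu,vv=np.meshgrid(np.arange(W),np.arange(H))
D=np.stack([(uu-s['cx'])/f,-(vv-s['cy'])/f,-np.ones_like(uu)],-1)*s['range_z'][...,None]
P=(D-tt)@R
np.save('P.npy',P)
z=P[...,2]
im=np.clip((z+10)*2.2,0,255).astype(np.uint8)
im=cv2.applyColorMap(im,cv2.COLORMAP_JET)
for X in range(300,800,100):
    for Y in range(-400,500,100):
        u,v=proj(s,(X,Y,0)); cv2.circle(im,(int(u),int(v)),2,(255,255,255),-1); cv2.putText(im,f'{X},{Y}',(int(u)+2,int(v)),0,.3,(255,255,255))
cv2.imwrite('pics/hmap.png',im)
for n,(u,v) in {'dish_rim':(382,213),'gap':(320,260),'tray':(228,251),'dish2':(345,197)}.items():
    r=P[v-22:v+22,u-22:u+22].reshape(-1,3); print(n,np.percentile(r[:,2],[2,50,90,98]).round(1))
E
```

```text
case ctr [ 507.7 -194.6] len [147.3 112.6 144.4 111.9] ang [-107.9  161.4   71.8  -17.1]
lidgap ctr [ 508.4 -194.6] len [138.6  85.7 136.5  85.1] ang [-108.   160.7   71.8  -17.9]
tray ctr [497.9 244.4] len [108.2 108.7 107.5 107.1] ang [-124.7  144.1   54.5  -35.5]
tray2 ctr [ 339.9 -124.8] len [82.  80.4 81.8 82.8] ang [-115.   156.8   66.7  -23.1]
bar ctr [ 518.1 -156.1] len [12.2 56.9 11.5 57.5] ang [-103.1  160.9   80.   -18.4]
side case corners L-near strip [ 429.2 -248.8] [ 535.4 -284.1] [ 476.7 -110.1] [ 579.  -143.4]
dish_rim [-4.  36.7 55.2 72.3]
gap [-5.7 -1.3  1.5  3.2]
tray [-3.6  3.   6.6 10.6]
dish2 [-4.1 34.1 54.  57.7]
```

View pics/hmap.png

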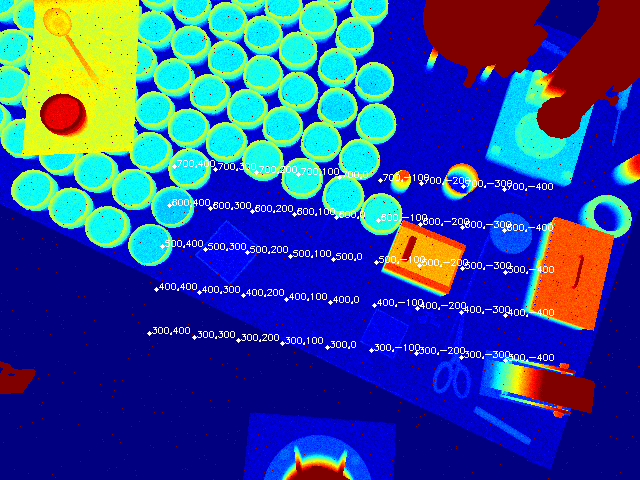

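```bash
cat >> h.py <<'E'
from scipy.spatial.transform import Rotation as Ro
def pose():
    st=robot.get_state(); q=st['orientation']; return st,st['ee_pos'],Ro.from_quat([q[1],q[2],q[3],q[0]])
def plan(target,yaw_y=None):
    """TCP target (world mm), tool y yaw deg, pointing down: print tool-frame turn and shift (turn done first)"""
    st,p,R=pose(); 
    cur=R.as_matrix(); 
    if yaw_y is not None:
        a=np.radians(yaw_y); y=np.array([np.cos(a),np.sin(a),0]); z=np.array([0,0,-1.]); G=np.stack([np.cross(y,z),y,z],1)
    else: G=cur
    rv=Ro.from_matrix(cur.T@G).as_rotvec()
    yaw=np.degrees(np.arctan2(cur[1,1],cur[0,1]))
    print('t',round(st['t'],2),'p',p.round(1),'yaw',yaw.round(2),'tilt',np.degrees(np.arccos(-cur[2,2])).round(2),'gap',round(st['finger_gap'],1),'F',st['ft_force'].round(1),'q',st['q'].round(2))
    print('turn',rv.round(4),'shift(m) after turn',(G.T@(np.asarray(target)-p)/1000).round(4))
E
python3 - <<'E'
from h import *
plan((519,-156.5,210),72)
s=pickle.load(open('last_top.pkl','rb'));P=np.load('P.npy')
print(pt(s,325,215,0).round(0),pt(s,283,315,0).round(0))
# height profile across line
for v in (235,255,275,295):
    uc=325-(v-215)*0.42
    row=[np.median(P[v-4:v+5,:,2][np.arange(9),[int(round(uc+d-(k-4)*.42)) for k in range(9)]]).round(1) for d in range(-8,9)]
    print(v,row)
s=pickle.load(open('last_top.pkl','rb'))
cv2.imwrite('pics/c_free.png',cv2.resize(s['color'][190:360,240:400,::-1],None,fx=3.5,fy=3.5,interpolation=cv2.INTER_CUBIC))
print(P[225:300,330:370,2].mean(), P[225:290,290:305,2].mean(),'notch',P[320,285:310].round(0)[::8])
E
```

```text
t 0.1 p [237.8 550.4 303.1] yaw 66.64 tilt 0.09 gap 85.2 F [-0.7 -0.2  0.2] q [ 1.16  0.31 -0.05  1.21 -0.    1.57]
turn [-0.0016 -0.     -0.0936] shift(m) after turn [-0.4859 -0.5854  0.0931]
[605.  27.   0.] [364. 105.   0.]
235 [np.float64(-0.5), np.float64(-1.9), np.float64(-1.1), np.float64(-1.6), np.float64(-0.8), np.float64(-2.7), np.float64(-1.2), np.float64(-1.3), np.float64(-1.5), np.float64(-2.0), np.float64(0.9), np.float64(2.8), np.float64(1.1), np.float64(-1.8), np.float64(-1.5), np.float64(-1.5), np.float64(-0.2)]
255 [np.float64(-1.2), np.float64(-1.5), np.float64(-1.9), np.float64(-1.3), np.float64(-2.4), np.float64(-4.0), np.float64(-0.7), np.float64(-0.5), np.float64(-0.8), np.float64(-1.3), np.float64(0.4), np.float64(-1.5), np.float64(-0.4), np.float64(-1.3), np.float64(-2.9), np.float64(-1.0), np.float64(-1.5)]
275 [np.float64(-0.1), np.float64(-0.9), np.float64(0.5), np.float64(-2.2), np.float64(-2.3), np.float64(-1.3), np.float64(-1.8), np.float64(-0.6), np.float64(-0.1), np.float64(0.7), np.float64(-1.0), np.float64(-0.3), np.float64(-0.9), np.float64(-1.8), np.float64(0.3), np.float64(-1.2), np.float64(-1.9)]
295 [np.float64(-1.2), np.float64(-1.5), np.float64(-3.4), np.float64(-2.9), np.float64(-2.3), np.float64(-2.5), np.float64(-0.8), np.float64(-1.9), np.float64(2.5), np.float64(1.1), np.float64(-2.3), np.float64(-1.9), np.float64(-1.2), np.float64(-1.4), np.float64(-0.3), np.float64(-1.6), np.float64(0.0)]
1.1978726060557428 6.561107893820991 notch [[353. 100.  -1.]
 [354.  82.  -3.]
 [356.  64.  -3.]
 [357.  46.  -4.]]
```

View pics/c_free.png

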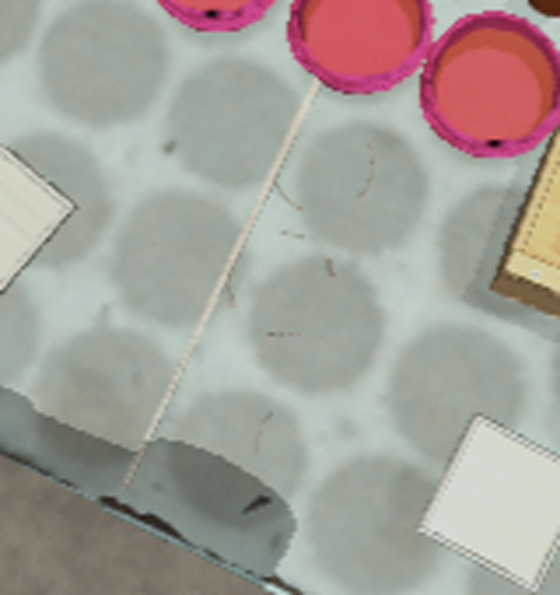

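Choice of tray: at the rim, (228,251) measures about 108 mm square and (384,333) about 81 mm, so (228,251) is the one meant. The case's x axis points at −108°. Its centre is about (507,−195) and the grip about (519,−156.5). The white seam may be slightly raised, so I'll lay the lid between it and the case.

Request:
servo_tool --pt "0 0 -0.0936 0 0 0 1" --pt "0 0 0 -0.03 -0.0365 0 1" --pt "0 0 0 -0.03 -0.0365 0 1" --pt "0 0 0 -0.03 -0.0365 0 1" --pt "0 0 0 -0.03 -0.0365 0 1" --pt "0 0 0 -0.03 -0.0365 0 1" --pt "0 0 0 -0.03 -0.0365 0 1" --pt "0 0 0 -0.03 -0.0365 0 1"

```text
t: 0.9
ee_pos: [358.8, 241.0, 303.7]
orientation: [-0.0, 0.156, 0.988, -0.0]
ft_force: [0.8, -0.1, 0.2]
finger_gap: 85.7
```

Request:
servo_tool --pt "0 0 0 -0.03 -0.0365 0 1" --pt "0 0 0 -0.03 -0.0365 0 1" --pt "0 0 0 -0.03 -0.0365 0 1" --pt "0 0 0 -0.03 -0.0365 0 1" --pt "0 0 0 -0.03 -0.0365 0 1" --pt "0 0 0 -0.03 -0.0365 0 1" --pt "0 0 0 0 0 0 1" --pt "0 0 0 0 0 0 1"

```text
t: 1.7
ee_pos: [462.0, -21.9, 303.4]
orientation: [-0.001, 0.158, 0.987, 0.0]
ft_force: [-0.2, -0.3, 0.0]
finger_gap: 85.4
```

```bash
python3 -c "
from h import *
plan((519,-156.5,220),72)"
```

```text
t 1.7 p [462.  -21.9 303.4] yaw 71.83 tilt 0.08 gap 85.4 F [-0.2 -0.3  0. ] q [-0.05  0.06 -0.36  1.15  0.    0.27]
turn [ 0.0001 -0.0014 -0.0029] shift(m) after turn [-0.0958 -0.1104  0.0834]
```

Request:
servo_tool --pt "0 0 -0.003 -0.032 -0.036 0.02 1" --pt "0 0 0 -0.032 -0.036 0.02 1" --pt "0 0 0 -0.032 -0.038 0.02 1" --pt "0 0 0 0 0 0.02 1" --pt "0 0 0 0 0 0 1" --pt "0 0 0 0 0 0 1" --pt "0 0 0 0 0 0 1"

```text
t: 2.4
ee_pos: [517.2, -147.0, 228.1]
orientation: [0.001, 0.154, 0.988, 0.0]
ft_force: [-0.5, -0.1, 0.9]
finger_gap: 85.4
```

```bash
python3 -c "
from h import *
snap('top','top1.png');snap('side','side1.png')
plan((519,-156.5,149.5),72)
a=cv2.imread('pics/top1.png')[190:310,350:490];b=cv2.imread('pics/side1.png')[190:350,280:440]
cv2.imwrite('pics/c1.png',np.hstack([cv2.resize(a,(467,400),interpolation=2),cv2.resize(b,(333,333*400//400+67),interpolation=2)]))
"
```

```text
t 2.5 p [ 517.4 -147.5  228.3] yaw 72.27 tilt 0.11 gap 85.2 F [ 0.2  0.3 -0.1] q [-0.28  0.24 -0.32  1.01  0.    0.03]
turn [0.0002 0.002  0.0047] shift(m) after turn [-0.0043 -0.0081  0.0788]
```

View pics/c1.png

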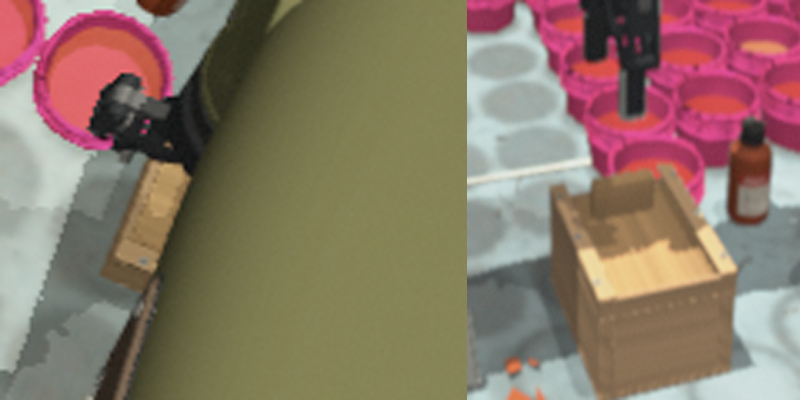

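Request:
servo_tool --pt "0 0 0.004 -0.004 -0.008 0.02 1" --pt "0 0 0 0 0 0.02 1" --pt "0 0 0 0 0 0.02 1" --pt "0 0 0 0 0 0 1" --pt "0 0 0 0 0 0 1"

```text
t: 3.0
ee_pos: [518.5, -156.9, 167.7]
orientation: [0.0, 0.157, 0.988, 0.0]
ft_force: [0.7, -0.4, 0.2]
finger_gap: 85.5
```

```bash
python3 -c "
from h import *
snap('side','side2.png')
plan((519,-156.5,149.5),72)
b=cv2.imread('pics/side2.png')[190:350,280:440]
cv2.imwrite('pics/c2.png',cv2.resize(b,(560,560),interpolation=2))
"
```

```text
t 3.05 p [ 518.9 -157.2  168.2] yaw 71.97 tilt 0.09 gap 85.2 F [0.5 1.  1.7] q [-0.29  0.3  -0.39  0.88  0.    0.02]
turn [ 0.0001  0.0016 -0.0005] shift(m) after turn [0.0002 0.0007 0.0187]
```

View pics/c2.png

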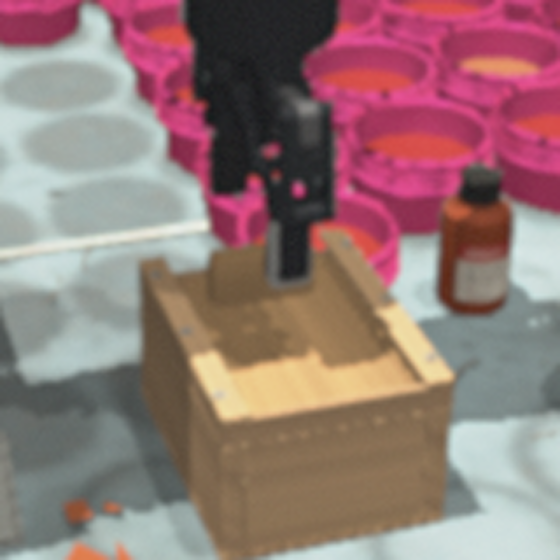

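Request:
servo_tool --pt "0 0 0 0 0 0.01 1" --pt "0 0 0 0 0 0.008 1" --pt "0 0 0 0 0 0 0.4" --pt "0 0 0 0 0 0 0.3" --pt "0 0 0 0 0 0 0.2" --pt "0 0 0 0 0 0 0.1" --grip_force 40

```text
t: 3.65
ee_pos: [518.5, -157.4, 149.1]
orientation: [0.0, 0.157, 0.988, -0.0]
ft_force: [-0.6, 0.0, -0.2]
finger_gap: 28.1
```

Request:
servo_tool --pt "0 0 0 0 0 0 0" --pt "0 0 0 0 0 0 0" --pt "0 0 0 0 0 0 0" --pt "0 0 0 0 0 0 0"

```text
t: 4.05
ee_pos: [518.6, -157.4, 149.2]
orientation: [0.0, 0.157, 0.988, -0.0]
ft_force: [0.2, -0.0, 3.0]
finger_gap: 13.3
```

```bash
python3 -c "
from h import *
snap('side','side3.png')
plan((519,-156.5,149.5),72)
b=cv2.imread('pics/side3.png')[190:350,280:440]
cv2.imwrite('pics/c3.png',cv2.resize(b,(560,560),interpolation=2))
"
```

```text
t 4.1 p [ 518.6 -157.4  149.2] yaw 71.94 tilt 0.04 gap 13.5 F [-0.6  0.1  3.6] q [-0.29  0.32 -0.41  0.84 -0.    0.02]
turn [-0.      0.0007 -0.001 ] shift(m) after turn [-0.0001  0.001  -0.0003]
```

View pics/c3.png

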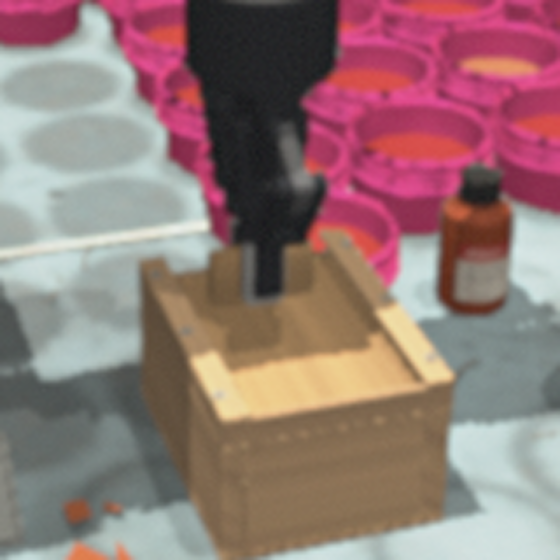

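The jaws stand on the bar (gap 13.5 mm, contact at about (355,275) in the side picture). Now I raise the lid 7.5 mm.

Request:
servo_tool --pt "0 0 0 0 0 -0.003 0" --pt "0 0 0 0 0 -0.003 0" --pt "0 0 0 0 0 -0.0015 0" --pt "0 0 0 0 0 0 0" --pt "0 0 0 0 0 0 0"

```text
t: 4.6
ee_pos: [518.2, -157.3, 156.3]
orientation: [-0.0, 0.157, 0.988, 0.0]
ft_force: [0.5, -0.5, -0.6]
finger_gap: 13.1
```

```bash
python3 -c "
from h import *
snap('side','side4.png')
plan((518.6+.309*30,-157.4+.951*30,156.7),72)
b=cv2.imread('pics/side4.png')[230:350,310:430]
cv2.imwrite('pics/c4.png',cv2.resize(b,(600,600),interpolation=2))
"
```

```text
t 4.65 p [ 518.2 -157.3  156.2] yaw 71.94 tilt 0.02 gap 13.1 F [ 0.1  0.1 -0.9] q [-0.29  0.31 -0.41  0.85  0.    0.02]
turn [-0.     -0.0003 -0.0011] shift(m) after turn [-0.0004  0.03   -0.0005]
```

View pics/c4.png

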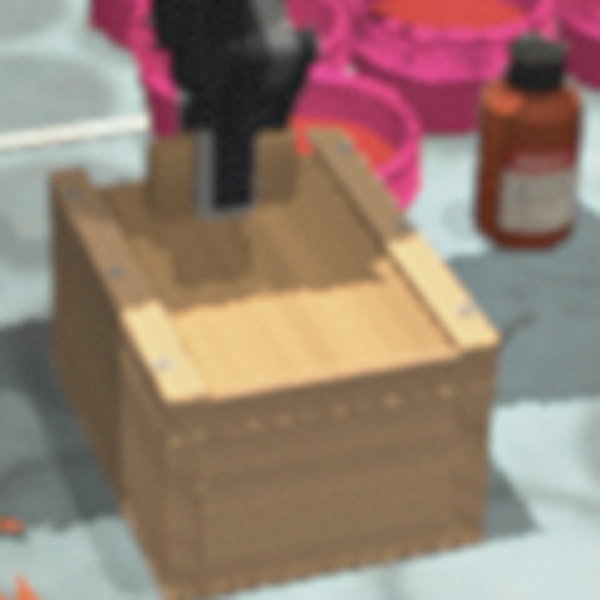

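The lid hangs free (−0.9 N, its own weight) and is up about 7.1 mm. Now I slide it along tool +y.

Request:
servo_tool --pt "0 0 0 0 0.008 -0.0005 0" --pt "0 0 0 0 0.01 0 0" --pt "0 0 0 0 0.01 0 0" --pt "0 0 0 0 0.01 0 0" --pt "0 0 0 0 0 0 0" --pt "0 0 0 0 0 0 0"

```text
t: 5.25
ee_pos: [530.2, -120.7, 156.8]
orientation: [-0.0, 0.156, 0.988, -0.0]
ft_force: [-0.1, -0.4, -1.5]
finger_gap: 13.3
```

```bash
python3 -c "
from h import *
plan((518.4+.309*90,-157.4+.951*90,156.7),72)
"
```

```text
t 5.25 p [ 530.2 -120.7  156.8] yaw 72.0 tilt 0.02 gap 13.3 F [-0.1 -0.4 -1.5] q [-0.22  0.31 -0.4   0.86 -0.    0.09]
turn [-0.0003 -0.0001 -0.    ] shift(m) after turn [-0.0001  0.0515  0.0001]
```

Request:
servo_tool --pt "0 0 0 0 0.01 0 0" --pt "0 0 0 0 0.01 0 0" --pt "0 0 0 0 0.01 0 0" --pt "0 0 0 0 0.01 0 0" --pt "0 0 0 0 0 0 0" --pt "0 0 0 0 0 0 0"

```text
t: 5.85
ee_pos: [542.5, -82.8, 156.8]
orientation: [-0.0, 0.157, 0.988, -0.0]
ft_force: [0.7, 0.2, -1.0]
finger_gap: 13.4
```

```bash
python3 -c "
from h import *
snap('side','side5.png')
plan((518.4+.309*150,-157.4+.951*150,156.7),72)
b=cv2.imread('pics/side5.png')[200:350,280:430]
cv2.imwrite('pics/c5.png',cv2.resize(b,(600,600),interpolation=2))
"
```

```text
t 5.9 p [542.4 -83.1 156.8] yaw 71.96 tilt 0.02 gap 13.3 F [-1.2 -0.4 -0.8] q [-0.15  0.32 -0.39  0.86 -0.    0.16]
turn [-0.0003 -0.0001 -0.0007] shift(m) after turn [-0.0001  0.0719  0.0001]
```

View pics/c5.png

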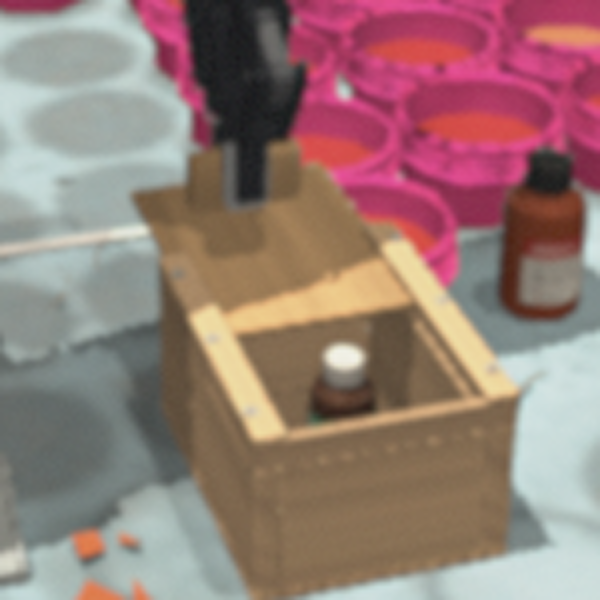

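The lid is half out and level in the grooves. The bottle's white cap shows in the case at about (366,289) in the side picture. On with the slide, clear of the grooves and then up.

Request:
servo_tool --pt "0 0 0 0 0.01 0 0" --pt "0 0 0 0 0.015 0 0" --pt "0 0 0 0 0.015 0 0" --pt "0 0 0 0 0.015 0 0" --pt "0 0 0 0 0.015 0 0" --pt "0 0 0 0 0.01 0 0" --pt "0 0 0 0 0 0 0" --pt "0 0 0 0 0 0 0"

```text
t: 6.7
ee_pos: [567.2, -6.9, 156.8]
orientation: [-0.0, 0.157, 0.988, -0.0]
ft_force: [0.3, -0.3, -0.7]
finger_gap: 13.3
```

```bash
python3 -c "
from h import *
snap('side','side6.png')
plan((520,7.7,120),72)
b=cv2.imread('pics/side6.png')[180:350,240:410]
cv2.imwrite('pics/c6.png',cv2.resize(b,(600,600),interpolation=2))
"
```

```text
t 6.75 p [567.1  -7.2 156.8] yaw 71.94 tilt 0.03 gap 13.4 F [ 0.6  1.  -1.1] q [-0.01  0.35 -0.34  0.87 -0.    0.3 ]
turn [-0.0005 -0.0002 -0.001 ] shift(m) after turn [ 0.0494 -0.0004  0.0368]
```

View pics/c6.png

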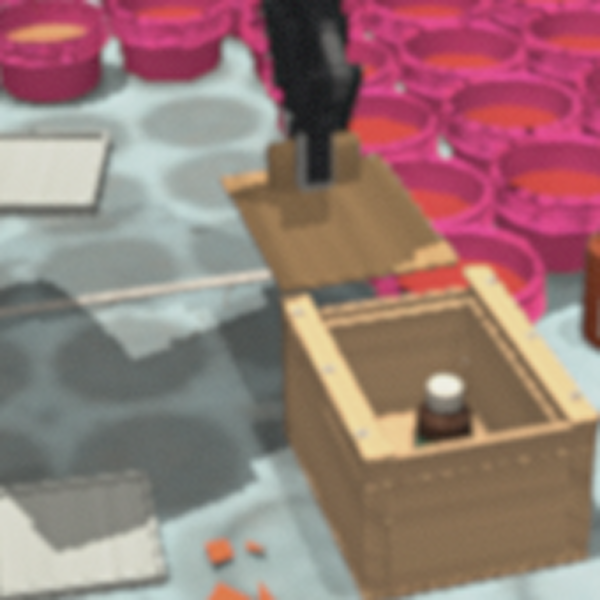

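Request:
servo_tool --pt "0 0 0 0.025 0 0 0" --pt "0 0 0 0.025 0 0 0" --pt "0 0 0 0 0 0.01 0" --pt "0 0 0 0 0 0.02 0" --pt "0 0 0 0 0 0.02 0" --pt "0 0 0 0 0 0.015 0" --pt "0 0 0 0 0 0 0" --pt "0 0 0 0 0 0 0"

```text
t: 7.55
ee_pos: [519.9, 7.9, 91.8]
orientation: [-0.0, 0.157, 0.988, -0.0]
ft_force: [0.2, 0.2, -1.0]
finger_gap: 13.1
```

```bash
python3 -c "
from h import *
snap('side','side7.png')
plan((520,7.7,81),72)
b=cv2.imread('pics/side7.png')[180:350,240:410]
cv2.imwrite('pics/c7.png',cv2.resize(b,(600,600),interpolation=2))
"
```

```text
t 7.6 p [520.4   8.   92.4] yaw 71.91 tilt 0.04 gap 13.3 F [-0.5 -0.6 -0.7] q [ 0.02  0.35 -0.52  0.7  -0.    0.33]
turn [ 0.0001  0.0007 -0.0017] shift(m) after turn [ 0.0003 -0.0004  0.0114]
```

View pics/c7.png

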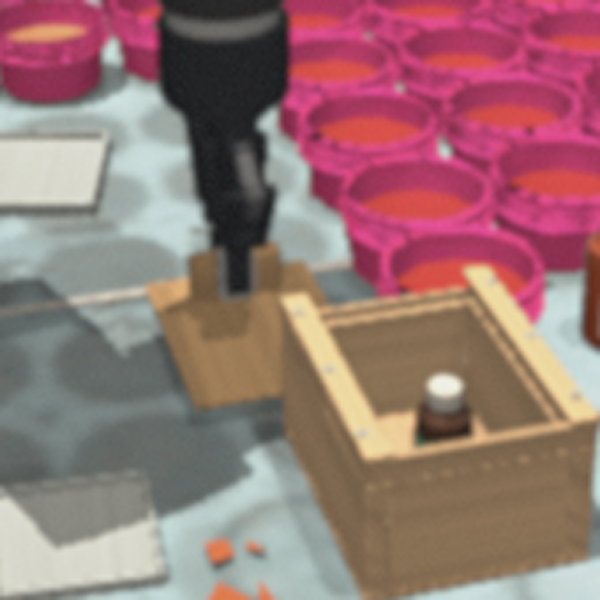

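Request:
servo_tool --pt "0 0 0 0 0 0.005 0" --pt "0 0 0 0 0 0.004 0" --pt "0 0 0 0 0 0.001 0" --pt "0 0 0 0 0 0 0"

```text
t: 8.0
ee_pos: [519.6, 8.4, 81.7]
orientation: [-0.0, 0.157, 0.988, -0.0]
ft_force: [0.4, -1.0, -0.9]
finger_gap: 13.5
```

Request:
servo_tool --pt "0 0 0 0 0 0.001 0" --pt "0 0 0 0 0 0 0"

```text
t: 8.2
ee_pos: [519.7, 8.4, 80.9]
orientation: [0.0, 0.157, 0.988, -0.0]
ft_force: [-0.6, -0.4, -1.5]
finger_gap: 13.2
```

Request:
servo_tool --pt "0 0 0 0 0 0.001 0" --pt "0 0 0 0 0 0 0"

```text
t: 8.4
ee_pos: [519.9, 8.4, 80.2]
orientation: [0.0, 0.157, 0.988, 0.0]
ft_force: [-1.4, 0.8, 2.3]
finger_gap: 13.3
```

Request:
servo_tool --pt "0 0 0 0 0 0.001 0" --pt "0 0 0 0 0 0 0"

```text
t: 8.6
ee_pos: [519.9, 8.4, 80.2]
orientation: [0.0, 0.157, 0.988, 0.0]
ft_force: [-5.2, 0.0, 13.8]
finger_gap: 13.6
```

The lid touches down (13.8 N). I ease off and open.

Request:
servo_tool --pt "0 0 0 0 0 -0.001 0" --pt "0 0 0 0 0 0 0.3" --pt "0 0 0 0 0 0 0.6" --pt "0 0 0 0 0 0 1" --pt "0 0 0 0 0 0 1" --pt "0 0 0 0 0 0 1" --pt "0 0 0 0 0 0 1" --pt "0 0 0 0 0 0 1"

```text
t: 9.4
ee_pos: [519.7, 8.4, 79.8]
orientation: [-0.0, 0.157, 0.988, -0.0]
ft_force: [-0.1, 0.3, -0.2]
finger_gap: 85.5
```

Request:
servo_tool --pt "0 0 0 0 0 -0.02 1" --pt "0 0 0 0 0 -0.03 1" --pt "0 0 0 0 0 -0.04 1" --pt "0 0 0 0 0 -0.04 1" --pt "0 0 0 0 0 -0.04 1" --pt "0 0 0 0 0 -0.03 1" --pt "0 0 0 0 0 0 1"

```text
t: 10.1
ee_pos: [522.1, 8.4, 284.7]
orientation: [0.004, 0.157, 0.988, 0.001]
ft_force: [0.3, -0.3, -1.0]
finger_gap: 85.5
```

```bash
python3 -c "
from h import *
snap('side','side8.png');snap('top','top8.png')
plan((507,-195,200),72)
"
```

```text
t 10.2 p [520.1   8.4 280.4] yaw 71.94 tilt 0.09 gap 85.5 F [ 0.2 -0.6 -0.5] q [ 0.02  0.17 -0.28  1.11 -0.    0.33]
turn [ 0.0005  0.0015 -0.001 ] shift(m) after turn [-0.0504 -0.1975  0.0804]
```

View pics/side8.png

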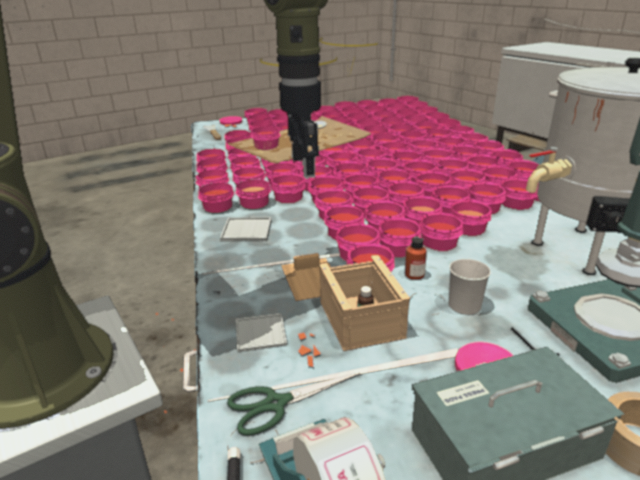

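View pics/top8.png

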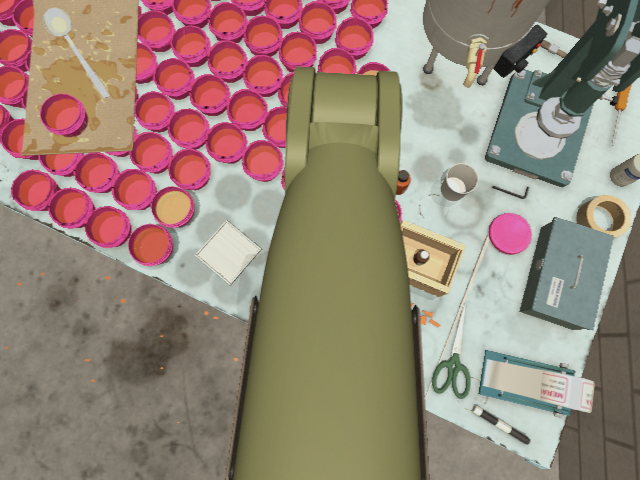

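The lid lies on the bench at about (302,278) in the side picture. The white cap shows at about (422,256) in the top view and (366,291) in the side view. I locate it from both.

```bash
python3 - <<'E'
from h import *
s=pickle.load(open('last_top.pkl','rb'));t=pickle.load(open('last_side.pkl','rb'))
for n,S,(x0,y0,x1,y1) in(('top',s,(400,235,450,280)),('side',t,(340,275,395,320))):
    c=S['color'][y0:y1,x0:x1]; h=cv2.cvtColor(c,cv2.COLOR_RGB2HSV)
    m=((h[...,1]<60)&(h[...,2]>120)).astype(np.uint8)
    nn,l,stt,ce=cv2.connectedComponentsWithStats(m)
    for i in range(1,nn):
        if stt[i,4]>8:
            u,v=ce[i]+(x0,y0); print(n,stt[i],(u.round(1),v.round(1)),'at z66',pt(S,u,v,66).round(1),'z60',pt(S,u,v,60).round(1),'range',pt(S,u,v).round(1))
a=cv2.resize(s['color'][235:300,400:470,::-1],(420,390),interpolation=2);b=cv2.resize(t['color'][255:320,330:395,::-1],(380,380),interpolation=2)
b=np.vstack([b,np.zeros((10,380,3),np.uint8)])
cv2.imwrite('pics/c8.png',np.hstack([a,b]))
E
```

```text
top [40  0 10  4 23] (np.float64(445.9), np.float64(236.0)) at z66 [ 559.9 -244.3   66. ] z60 [ 561.3 -245.8   60. ] range [ 575.9 -261.1   -1.5]
top [20 16  9  8 56] (np.float64(424.0), np.float64(254.3)) at z66 [ 514.9 -197.1   66. ] z60 [ 516.  -198.3   60. ] range [ 514.6 -196.7   67.6]
top [15 42  4  3 11] (np.float64(416.6), np.float64(278.1)) at z66 [ 461.2 -182.6   66. ] z60 [ 462.  -183.7   60. ] range [ 458.2 -178.6   87. ]
side [21 11 11 10 84] (np.float64(365.5), np.float64(290.0)) at z66 [ 511.4 -201.8   66. ] z60 [ 517. -195.   60.] range [ 510.8 -202.6   66.7]
```

View pics/c8.png

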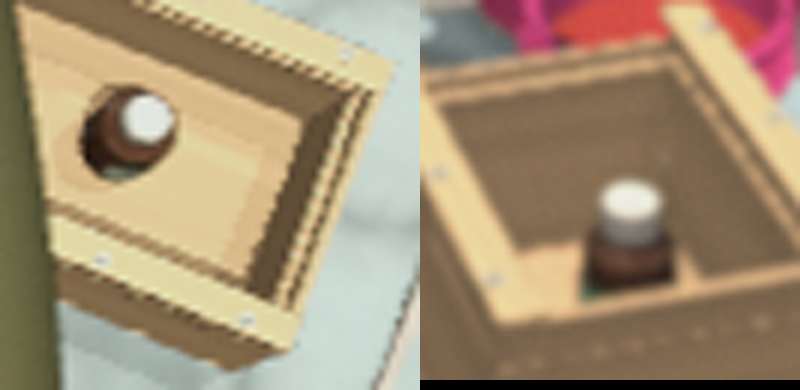

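```bash
python3 -c "
from h import *
plan((514,-197.7,200),72)
"
```

```text
t 10.2 p [520.1   8.4 280.4] yaw 71.94 tilt 0.09 gap 85.5 F [ 0.2 -0.6 -0.5] q [ 0.02  0.17 -0.28  1.11 -0.    0.33]
turn [ 0.0005  0.0015 -0.001 ] shift(m) after turn [-0.0579 -0.1979  0.0804]
```

Request:
servo_tool --pt "0 0 0 -0.012 -0.04 0 1" --pt "0 0 0 -0.012 -0.04 0 0.9" --pt "0 0 0 -0.012 -0.04 0 0.8" --pt "0 0 0 -0.01 -0.04 0.02 0.7" --pt "0 0 0 -0.01 -0.037 0.03 0.7" --pt "0 0 0 0 0 0.03 0.7" --pt "0 0 0 0 0 0 0.7" --pt "0 0 0 0 0 0 0.7"

```text
t: 11.0
ee_pos: [510.7, -195.6, 198.6]
orientation: [-0.002, 0.157, 0.988, 0.001]
ft_force: [0.9, 0.3, 1.1]
finger_gap: 59.8
```

```bash
python3 -c "
from h import *
plan((514,-197.7,160),72)
"
```

```text
t 11.0 p [ 510.7 -195.6  198.6] yaw 71.95 tilt 0.22 gap 59.8 F [0.9 0.3 1.1] q [-0.37  0.28 -0.34  0.95  0.   -0.05]
turn [ 0.0004 -0.0038 -0.0009] shift(m) after turn [-0.0038 -0.001   0.0386]
```

Request:
servo_tool --pt "0 0 0 -0.0035 -0.001 0.02 0.7" --pt "0 0 0 0 0 0.018 0.7" --pt "0 0 0 0 0 0 0.7" --pt "0 0 0 0 0 0 0.7"

```text
t: 11.4
ee_pos: [515.5, -197.7, 163.1]
orientation: [0.0, 0.156, 0.988, -0.0]
ft_force: [-0.7, -0.1, 1.2]
finger_gap: 59.5
```

```bash
python3 -c "
from h import *
snap('side','side9.png')
plan((514,-197.7,96),72)
b=cv2.imread('pics/side9.png')[200:350,290:440]
cv2.imwrite('pics/c9.png',cv2.resize(b,(600,600),interpolation=2))
"
```

```text
t 11.45 p [ 515.8 -198.   163.5] yaw 72.0 tilt 0.11 gap 60.1 F [-0.3  0.6 -0.1] q [-0.37  0.32 -0.37  0.87  0.   -0.05]
turn [-0.0001  0.0019  0.    ] shift(m) after turn [ 0.0018 -0.0003  0.0675]
```

View pics/c9.png

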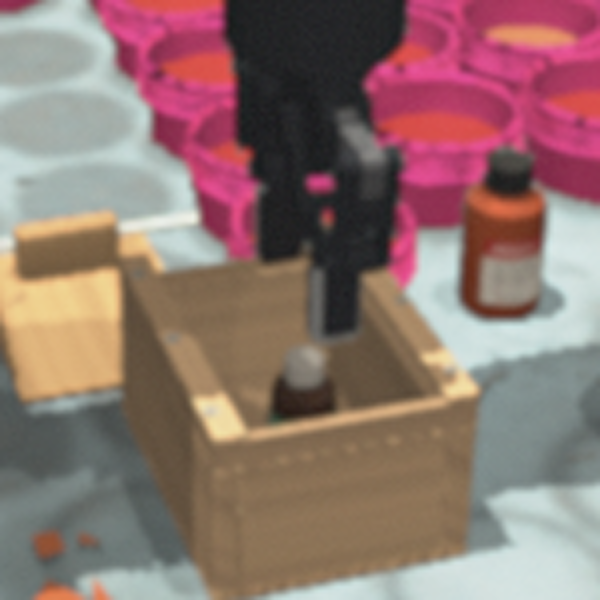

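```bash
python3 -c "
from h import *
t=pickle.load(open('last_side.pkl','rb'))
for d in(30,37,44):
  for z in (97,103): print(d,z,np.round(proj(t,(515.8-.309*d,-198-.951*d,z)),1))
print(np.round(proj(t,(514,-197.7,66)),1))
"
```

```text
30 97 [373.  282.3]
30 103 [373.1 279.3]
37 97 [374.5 284.5]
37 103 [374.6 281.5]
44 97 [376.1 286.8]
44 103 [376.2 283.8]
[365.2 288.4]
```

The projection agrees with the picture: cap top predicted at (365,288), seen at (366,288); fingertip at (374,284). I descend.

Request:
servo_tool --pt "0 0 0 0.0015 0 0.015 0.7" --pt "0 0 0 0 0 0.015 0.7" --pt "0 0 0 0 0 0.015 0.7" --pt "0 0 0 0 0 0 0.7" --pt "0 0 0 0 0 0 0.7"

```text
t: 11.95
ee_pos: [514.1, -197.9, 118.0]
orientation: [0.001, 0.157, 0.988, -0.0]
ft_force: [-0.2, 0.6, 0.7]
finger_gap: 59.6
```

Request:
servo_tool --pt "0 0 0 0 0 0.01 0.7" --pt "0 0 0 0 0 0.01 0.7" --pt "0 0 0 0 0 0 0.7" --pt "0 0 0 0 0 0 0.7"

```text
t: 12.35
ee_pos: [513.1, -197.7, 96.5]
orientation: [-0.0, 0.157, 0.988, 0.0]
ft_force: [0.0, 0.8, -0.0]
finger_gap: 59.5
```

```bash
python3 -c "
from h import *
snap('side','side10.png')
plan((514.3,-197.7,96),72)
b=cv2.imread('pics/side10.png')[200:350,290:440]
cv2.imwrite('pics/c10.png',cv2.resize(b,(600,600),interpolation=2))
"
```

```text
t 12.4 p [ 513.4 -197.8   96.8] yaw 71.94 tilt 0.02 gap 59.9 F [ 0.5  0.6 -0.2] q [-0.37  0.39 -0.45  0.73 -0.   -0.05]
turn [ 0.     -0.0004 -0.0011] shift(m) after turn [-0.0008  0.0004  0.0008]
```

View pics/c10.png

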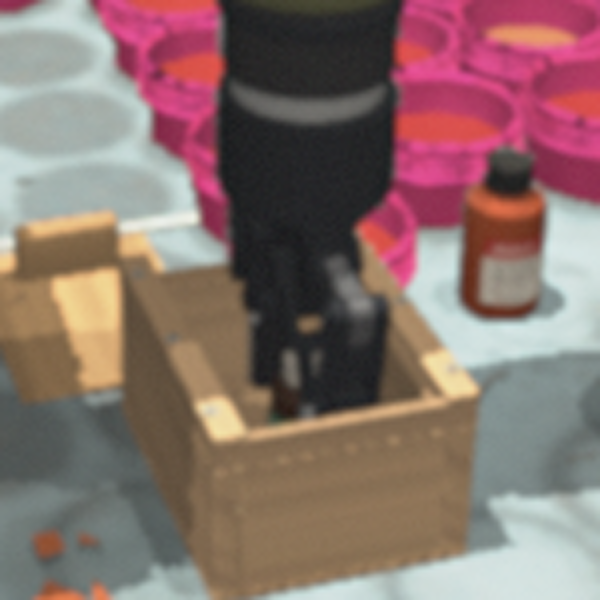

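Request:
servo_tool --pt "0 0 0 -0.0008 0 0 0.6" --pt "0 0 0 0 0 0 0.53" --pt "0 0 0 0 0 0 0.48" --pt "0 0 0 0 0 0 0.44" --pt "0 0 0 0 0 0 0.4" --pt "0 0 0 0 0 0 0.36" --pt "0 0 0 0 0 0 0.3" --pt "0 0 0 0 0 0 0.2" --grip_force 25

```text
t: 13.2
ee_pos: [514.4, -198.2, 97.0]
orientation: [0.0, 0.157, 0.988, -0.0]
ft_force: [0.5, -0.4, 2.1]
finger_gap: 28.6
```

Request:
servo_tool --pt "0 0 0 0 0 0 0.1" --pt "0 0 0 0 0 0 0" --pt "0 0 0 0 0 0 0" --pt "0 0 0 0 0 0 0"

```text
t: 13.6
ee_pos: [514.4, -198.2, 97.0]
orientation: [0.0, 0.157, 0.988, -0.0]
ft_force: [-0.6, -0.2, 3.2]
finger_gap: 28.7
```

Request:
servo_tool --pt "0 0 0 0 0 -0.005 0" --pt "0 0 0 0 0 -0.01 0" --pt "0 0 0 0 0 -0.015 0" --pt "0 0 0 0 0 0 0" --pt "0 0 0 0 0 0 0"

```text
t: 14.1
ee_pos: [514.6, -198.2, 127.3]
orientation: [0.001, 0.157, 0.988, -0.0]
ft_force: [-0.6, -0.6, -1.1]
finger_gap: 28.9
```

```bash
python3 -c "
from h import *
snap('side','side11.png')
plan((514.3,-197.7,250),72)
b=cv2.imread('pics/side11.png')[200:350,290:440]
cv2.imwrite('pics/c11.png',cv2.resize(b,(600,600),interpolation=2))
"
```

```text
t 14.15 p [ 514.2 -198.   126.8] yaw 71.94 tilt 0.0 gap 28.6 F [-1.4 -0.4 -2.2] q [-0.37  0.36 -0.42  0.8   0.   -0.05]
turn [ 0.      0.0001 -0.001 ] shift(m) after turn [-0.      0.0003 -0.1232]
```

View pics/c11.png

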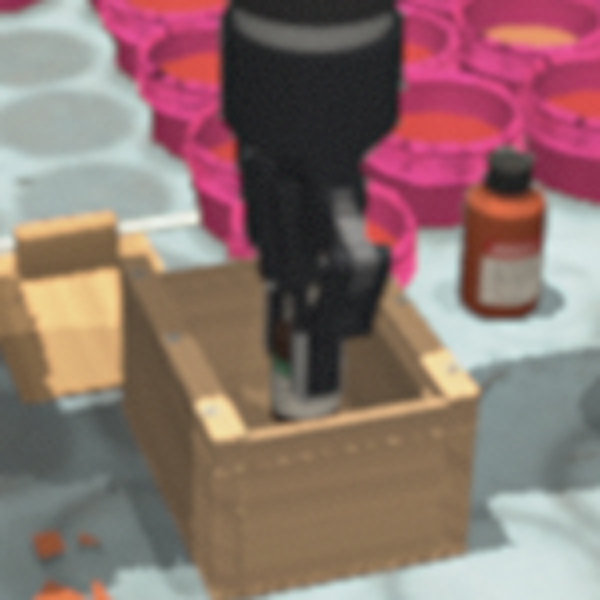

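The bottle is up and upright between the pads. I raise it clear and carry it over to the tray.

Request:
servo_tool --pt "0 0 0 0 0 -0.015 0" --pt "0 0 0 0 0 -0.025 0" --pt "0 0 0 0 0 -0.025 0" --pt "0 0 0 0 0 -0.025 0" --pt "0 0 0 0 0 -0.02 0" --pt "0 0 0 0 0 0 0"

```text
t: 14.75
ee_pos: [515.5, -198.5, 239.1]
orientation: [0.002, 0.157, 0.988, -0.0]
ft_force: [0.5, -0.1, -0.3]
finger_gap: 28.5
```

```bash
python3 -c "
from h import *
snap('side','side12.png')
plan((498,244.5,235),None)
b=cv2.imread('pics/side12.png')[130:350,250:470]
cv2.imwrite('pics/c12.png',cv2.resize(b,(600,600),interpolation=2))
"
```

```text
t 14.8 p [ 514.8 -198.3  237.4] yaw 71.94 tilt 0.1 gap 28.7 F [-0.1 -0.  -1.1] q [-0.37  0.26 -0.28  1.03  0.   -0.05]
turn [0. 0. 0.] shift(m) after turn [0.1533 0.4158 0.0021]
```

View pics/c12.png

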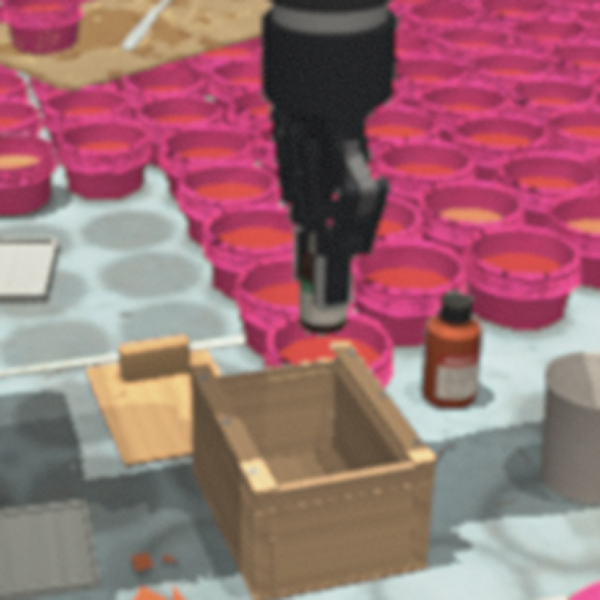

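Request:
servo_tool --pt "0 0 0 0.007 0.019 0 0" --pt "0 0 0 0.011 0.03 0 0" --pt "0 0 0 0.011 0.03 0 0" --pt "0 0 0 0.011 0.03 0 0" --pt "0 0 0 0.011 0.03 0 0" --pt "0 0 0 0.011 0.03 0 0" --pt "0 0 0 0.011 0.03 0 0" --pt "0 0 0 0.011 0.03 0 0"

```text
t: 15.6
ee_pos: [504.2, 46.8, 234.9]
orientation: [-0.001, 0.157, 0.988, -0.0]
ft_force: [0.8, -0.8, -1.4]
finger_gap: 29.0
```

Request:
servo_tool --pt "0 0 0 0.011 0.03 0 0" --pt "0 0 0 0.011 0.03 0 0" --pt "0 0 0 0.011 0.03 0 0" --pt "0 0 0 0.011 0.03 0 0" --pt "0 0 0 0.011 0.03 0 0" --pt "0 0 0 0.01 0.03 0 0" --pt "0 0 0 0.006 0.02 0 0" --pt "0 0 0 0 0 0 0"

```text
t: 16.4
ee_pos: [499.0, 259.9, 234.7]
orientation: [-0.001, 0.155, 0.988, -0.0]
ft_force: [-0.1, -0.9, -0.8]
finger_gap: 28.4
```

```bash
python3 -c "
from h import *
plan((498,244.5,130),72)
"
```

```text
t 16.4 p [499.  259.9 234.7] yaw 72.13 tilt 0.13 gap 28.4 F [-0.1 -0.9 -0.8] q [ 0.48  0.28 -0.25  1.04  0.    0.79]
turn [-0.0011 -0.0021  0.0022] shift(m) after turn [-0.0038 -0.0149  0.1047]
```

Request:
servo_tool --pt "0 0 0 -0.004 -0.015 0.02 0" --pt "0 0 0 0 0 0.03 0" --pt "0 0 0 0 0 0.03 0" --pt "0 0 0 0 0 0.02 0" --pt "0 0 0 0 0 0 0" --pt "0 0 0 0 0 0 0"

```text
t: 17.0
ee_pos: [498.4, 241.4, 136.2]
orientation: [-0.001, 0.157, 0.988, -0.001]
ft_force: [0.1, -0.4, -0.6]
finger_gap: 28.3
```

```bash
python3 -c "
from h import *
t=snap('side','side13.png')
plan((498,244.5,97),72)
b=cv2.imread('pics/side13.png')[120:270,170:320]
cv2.imwrite('pics/c13.png',cv2.resize(b,(600,600),interpolation=2))
for a in (9.5,99.5,189.5,279.5):
  r=np.radians(a);print(np.round(proj(t,(498+77.8*np.cos(r),244.4+77.8*np.sin(r),10)),1))
"
```

```text
t 17.05 p [499.2 241.9 137.2] yaw 71.91 tilt 0.01 gap 28.8 F [-0.   0.  -0.7] q [ 0.45  0.35 -0.4   0.82 -0.    0.77]
turn [-0.0001  0.0001 -0.0016] shift(m) after turn [0.002  0.0021 0.0402]
[271.5 216.8]
[228.5 217. ]
[219.7 237.4]
[266.2 237.3]
```

View pics/c13.png

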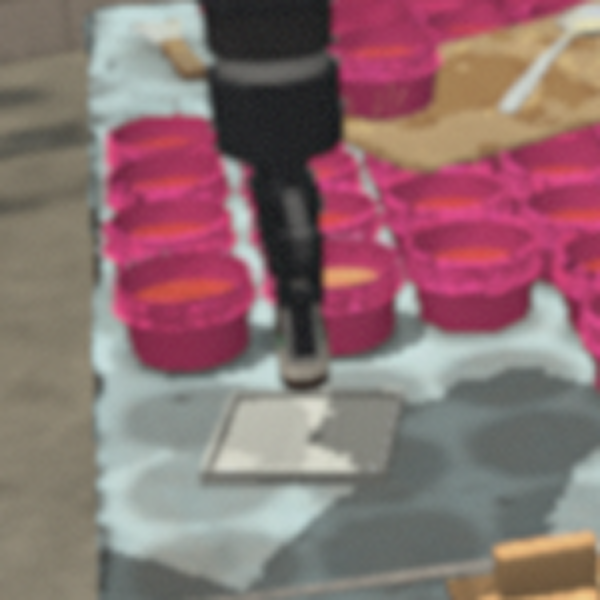

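The tray corners agree with the top-view estimate to within 2 px. I lower the bottle onto it.

Request:
servo_tool --pt "0 0 0 0.002 0.002 0.01 0" --pt "0 0 0 0 0 0.015 0" --pt "0 0 0 0 0 0.009 0" --pt "0 0 0 0 0 0.003 0" --pt "0 0 0 0 0 0 0" --pt "0 0 0 0 0 0 0"

```text
t: 17.65
ee_pos: [498.1, 245.0, 100.4]
orientation: [0.0, 0.157, 0.988, 0.0]
ft_force: [-0.0, -0.6, -0.5]
finger_gap: 28.6
```

Request:
servo_tool --pt "0 0 0 0 0 0.001 0" --pt "0 0 0 0 0 0 0"

```text
t: 17.85
ee_pos: [498.0, 245.0, 99.2]
orientation: [0.0, 0.157, 0.988, 0.0]
ft_force: [-0.0, 0.2, 0.0]
finger_gap: 28.9
```

Request:
servo_tool --pt "0 0 0 0 0 0.001 0" --pt "0 0 0 0 0 0 0"

```text
t: 18.05
ee_pos: [497.8, 244.9, 97.9]
orientation: [0.0, 0.157, 0.988, 0.0]
ft_force: [-0.2, 0.2, -0.3]
finger_gap: 28.7
```

Request:
servo_tool --pt "0 0 0 0 0 0.001 0" --pt "0 0 0 0 0 0 0"

```text
t: 18.25
ee_pos: [497.9, 244.9, 97.0]
orientation: [0.0, 0.157, 0.988, 0.0]
ft_force: [-0.7, -0.3, 0.8]
finger_gap: 28.2
```

Request:
servo_tool --pt "0 0 0 0 0 0.0005 0" --pt "0 0 0 0 0 0 0"

```text
t: 18.45
ee_pos: [497.9, 244.9, 97.0]
orientation: [0.0, 0.157, 0.988, 0.0]
ft_force: [-1.8, -0.5, 6.3]
finger_gap: 29.0
```

Contact at z 97.0, which is the same height as on the case floor. I open and withdraw.

Request:
servo_tool --pt "0 0 0 0 0 -0.0005 0" --pt "0 0 0 0 0 0 0.36" --pt "0 0 0 0 0 0 0.42" --pt "0 0 0 0 0 0 0.5" --pt "0 0 0 0 0 0 0.6" --pt "0 0 0 0 0 0 0.7" --pt "0 0 0 0 0 0 0.8" --pt "0 0 0 0 0 0 0.8"

```text
t: 19.25
ee_pos: [497.8, 244.9, 96.9]
orientation: [0.0, 0.157, 0.988, -0.0]
ft_force: [-0.1, -0.3, 0.2]
finger_gap: 68.3
```

Request:
servo_tool --pt "0 0 0 0 0 -0.02 0.8" --pt "0 0 0 0 0 -0.03 0.8" --pt "0 0 0 0 0 -0.04 0.8" --pt "0 0 0 0 0 -0.04 0.8" --pt "0 0 0 0 0 -0.04 0.8" --pt "0 0 0 0 0 0 0.8"

```text
t: 19.85
ee_pos: [500.4, 246.1, 273.0]
orientation: [0.004, 0.157, 0.988, 0.003]
ft_force: [0.5, -0.1, -0.4]
finger_gap: 68.2
```

Request:
servo_tool --pt "0 0 0 0.02 0.04 0 0.8" --pt "0 0 0 0.02 0.04 0 0.8" --pt "0 0 0 0.02 0.04 0 0.8" --pt "0 0 0 0.02 0.04 0 0.8" --pt "0 0 0 0.02 0.04 0 0.8" --pt "0 0 0 0 0.04 0 0.8" --pt "0 0 0 0 0 0 0.8"

```text
t: 20.55
ee_pos: [476.8, 508.3, 264.5]
orientation: [-0.0, 0.155, 0.988, 0.0]
ft_force: [0.3, 0.7, 0.2]
finger_gap: 68.6
```

```bash
python3 -c "
from h import *
s=snap('top','top14.png');snap('side','side14.png')
plan((498,244.5,97),72)
"
```

```text
t 20.65 p [476.6 504.4 265.2] yaw 72.0 tilt 0.13 gap 68.2 F [-0.4 -0.6  0.6] q [ 0.81  0.51  0.16  1.22 -0.    1.13]
turn [-0.0021 -0.0007  0.0001] shift(m) after turn [-0.1006 -0.2405  0.1682]
```

View pics/top14.png

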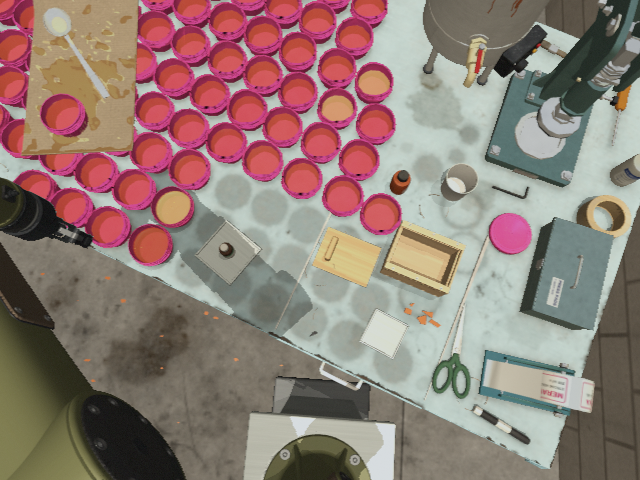

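View pics/side14.png

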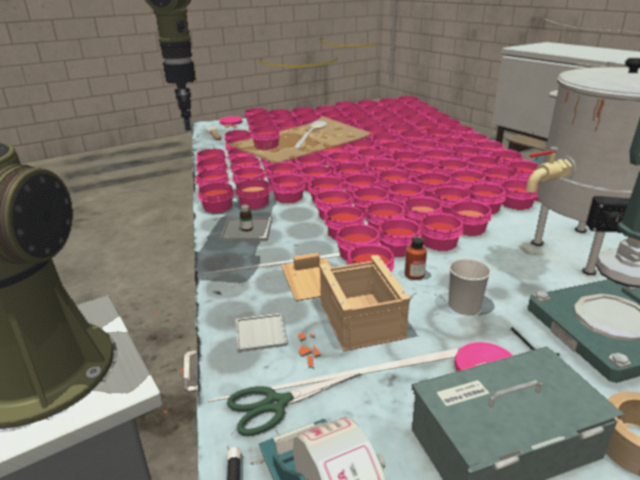

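The bottle stands in the larger tray at (227,250), and the lid lies clear of the seam at (346,257). The cup and dye bottle look unmoved. Now the numerical checks.

```bash
python3 - <<'E'
from h import *
s=pickle.load(open('last_top.pkl','rb'));t=pickle.load(open('last_side.pkl','rb'))
H,W=480,640
f=K(s);V=np.array(s['view']);R=V[:3,:3];tt=V[:3,3]
uu,vv=np.meshgrid(np.arange(W),np.arange(H))
P=(np.stack([(uu-s['cx'])/f,-(vv-s['cy'])/f,-np.ones_like(uu)],-1)*s['range_z'][...,None]-tt)@R
m=np.zeros((H,W),np.uint8); cv2.fillPoly(m,[np.array([(340,238),(372,252),(362,278),(328,262)])],1)
q=P[m>0]; q=q[abs(q[:,2]-4)<10]; A=np.c_[q[:,:2]-q[:,:2].mean(0),np.ones(len(q))]; c,*_=np.linalg.lstsq(A,q[:,2],rcond=None)
print('lid top z',c[2].round(2),'slope',c[:2].round(3),len(q))
b=P[285:310,340:352].reshape(-1,3); print('bench z',np.median(b[:,2]).round(2))
bm=P[240:256,218:236].reshape(-1,3); b2=bm[bm[:,2]>58]; print('cap',b2.mean(0).round(1),len(b2))
o=cv2.imread('pics/top0.png').astype(int);n=cv2.imread('pics/top14.png').astype(int)
print('cup/dye change',abs(o-n)[160:205,435:485].mean(),abs(o-n)[165:200,388:412].mean())
a=cv2.resize(s['color'][220:290,300:400,::-1],(500,350),interpolation=2);b=cv2.resize(t['color'][195:245,215:275,::-1],(300,250),interpolation=2)
b=np.vstack([b,np.zeros((100,300,3),np.uint8)]);cv2.imwrite('pics/c14.png',np.hstack([a,b]))
E
```

```text
lid top z 3.08 slope [-0.005  0.002] 1041
bench z -1.46
cap [491.5 235.1 101.5] 56
cup/dye change 2.637037037037037 2.5043650793650793
```

View pics/c14.png

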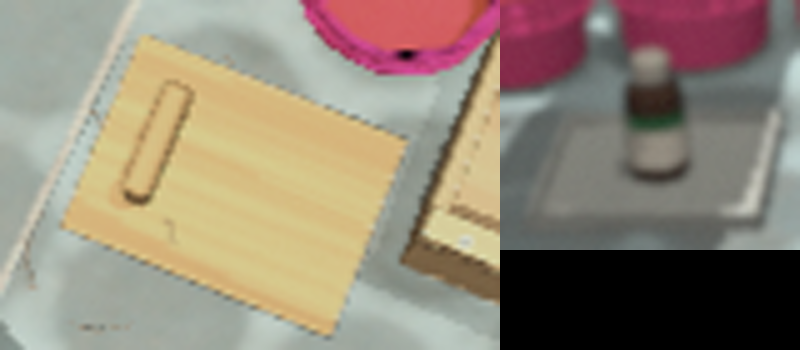

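```bash
python3 - <<'E'
from h import *
s=pickle.load(open('last_top.pkl','rb'))
c=np.array([pt(s,u,v) for v in range(242,258) for u in range(218,237)]); c=c[(c[:,2]>60)&(c[:,2]<72)]
print('cap',np.median(c,0).round(1),len(c)); print(robot.get_state()['ft_force'].round(1))
print(robot.hand_in())
E
```

```text
cap [498.2 243.3  64.6] 52
[-0.4 -0.6  0.6]
the job is handed in; nothing more can be done
None
```

I carried out the whole task and handed it in at about 20.7 s; the interface gives no verdict, so a pass is not confirmed.

**What I did**
- **Lid:** I gripped the bar, raised the lid about 7.5 mm, and slid it about 158 mm out along the grooves. The only force was its own weight, about 1 N. I laid it grip up on the bench between the case and the white seam.
- **Bottle:** I lifted it straight up and set it down in the larger of the two trays.

**Last checks**
- **Lid:** its top reads 4.5 mm above the bench for a 4 mm plate, with a slope under 0.01 rad. It lies flat and clear of both the seam and the case.
- **Bottle:** it looks upright in the side view. The cap's median position is (498, 243), about 1 mm from the tray centre I measured. The cap's height of about 65 mm fits a bottle standing on the tray floor.
- **Cup and dye bottle:** their patches of the top picture are unchanged between the start and the end, apart from noise.
- **Arm:** it is clear of everything, about 260 mm from the tray centre, with no contact force.

**One reading disagreed:** my first cap reading, a plain mean, gave a height of 101 mm. I took this for stray depth pixels, and the median over heights of 60 to 72 mm gave the figures above.

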